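# Tip the bulb tub out into the potting tray

### The arm

A 6-joint arm with a two-finger parallel gripper is mounted at the origin on the work surface; the furniture and walls round the work are solid. World frame = base frame: x ahead of the robot, y to its left, z up, the work surface at z = 0. Lengths are in m, angles in rad, forces in N, time in s.
With the tool pointing down it reaches from about 0.375 to 0.975 m from the base axis. Payload 3.8 kg.
Tool frame: the origin (TCP) lies at the very end of the fingers, on their centre line; the grasp point (between the pads) lies 19 mm behind it; z points along the fingers, y is the direction in which the jaws open and shut (so a half turn about z gives the same grasp; the last joint's range is limited). The gripper opens to 85 mm and grips with 20 to 120 N. Pads are 22 mm wide; open, the fingers measure 114 mm over their backs; the gripper's body (76 mm by 85 mm) begins 54 mm behind the grasp point. The pads swing forward as they close: fully open they stand 13 mm farther back than shut.
Start: joints at [-1.161, 0.264, 1.604, -0, 1.274, -0.037], TCP at [0.292, -0.609, 0.231] pointing down, gripper open.
Joint ranges: [-2.63, 2.63], [-0.94, 2.18], [0.31, 2.57], [-1.31, 4.45], [0, 2.66], [-2.55, 2.55]. Speed limits (rad/s): [2.57, 2.57, 3.14, 3.14, 3.14, 3.14].

### API

Orientations are given as a rotation vector (axis times angle).
In Python, from workcell import bot, viewer gives the robot as it stands.
- The arm moves only by the tool jog_arm, never from a script. Its argument "motion" is a list of rows, each an object of numbers: "dx", "dy", "dz": the shift along the world's x, y, z in cm; "turn": the turn about the world's z in rad. A call has 1 to 12 rows; each row shifts and turns the commanded pose from where the row before left it; what a row does not reach is not made up. A row lasts 1/12 s, in which the tool goes at most 41.7 mm and 7.16 degrees, less where a joint would pass 70% of its speed; a pose out of reach is approached as far as the arm can. A call is refused whole if a number of a shift passes 4.17 or a number of a turn 0.125, either way. A call with a gripper value outside its range is refused whole. "fingers" is the finger opening in cm, from 0 to 8.54, set as the call begins (left out, the last holds). The fingers move at their own pace and stop on an object; "grip_force" is the grip in N (left out, the last holds). Time passes only in rows, so rows that do not move let the fingers close. It gives the time, the measured TCP pose, the force and the opening at its end, in the units of the state.
- bot.read_state(): the state, without advancing time (a new reading comes with each control period).
- viewer.read_camera(name): name is "scene" or "top" or "wrist"; returns (picture, depth): 400x640x3 uint8, red, green, blue; 400x640 float32, m along the optical axis (not along the pixel's ray), 0 where there is no reading.
- viewer.camera_info(name): a dict with "vertical_fov" (degrees; the focal length in pixels is half the picture's height over the tangent of half this angle, whatever the lens; pixels are square), "cx", "cy" (the principal point, pixels), "R" (3x3) and "t" (3): a world point X has camera coordinates R X + t. Camera axes: x right, y down, z forward; pixel columns grow to the right and rows downward; lengths in m; the calibration is good to about 2 mm. A picture is of the moment at which its call begins: read the wrist's pose just before it. camera_info takes no time and is no camera call; for the wrist camera it gives the pose at the moment of the call.
- bot.finish_job(): hands the job in, once; it reports no verdict.
The state is a dict: "time": time; "q": joint angles; "joint_vel": joint speeds; "joint_torque": joint torques, N m; "tool_pos": TCP position; "tcp_rot": TCP orientation; "wrist_force": force on the tool from outside, world axes, zero at the start; "torque": the same for the moment, N m; "width": opening from 0.0 (shut) to 1.0 (fully open).
Only numpy, scipy, OpenCV 4.12 (cv2) and the standard library are available. Lean on these libraries where they do the work, as an engineer would, in place of code of your own. Each camera call takes 0.05 s, during which the arm holds its last target. There are 200 camera calls.

### The job

Empty the heavy steel tub of flower bulbs into the green potting tray without ever lifting it off its front foot: bring the tub up by its rear handle until the front foot butts squarely against the tray's rolled lip, then rock it forward on that foot until all five bulbs have come out into the tray. Past its balance point the tub wants to drop forward, so check it by the handle both going over and coming back, and set it down gently, upright on both feet, with the bulbs left lying in the tray and the rose, pots and dibber undisturbed.

Things in the scene. Friction and masses are not known exactly. Their poses are not given: they have to be found in the camera images.
- tub: Heavy open steel tipping tub (1.8 to 2.7 kg), 311 long with handle, 170 wide, 172 high, on two tube feet. Origin on the bench plane under its middle; +x is the pouring direction, z up; lean = angle of z from vertical. Mass centre about x -12, z 90: on its front foot it balances at about 0.79 rad of lean, then wants to fall forward. Bulbs slide and roll out at about 0.8 to 1.0 rad.
- tub_lip (a point): Middle of the tub's pouring lip, tub (142, 0, 130), 145 wide. The front wall slopes at 34 degrees from the tub floor (65 high, front edge at x 45) up to this lip; it touches the tray floor at a lean of about 1.01 rad. Rear rim at x -103, z 168, rim bead 4 in radius, sheet 4 thick.
- tub_handle (a point): Middle of the rear handle: level round wooden grip, 16 in diameter, 104 long along the tub's y, tub (-162, 0, 150), rigid with the tub. 45 clear between it and the rear wall, so one finger can go down before it and one behind. Pushed level here the tub slides (4 to 8 N), pushed sideways it swings about a point near its front foot; once that foot meets a stop, 9 to 15 N rock it up.
- tub_foot_left (a point): Left end of the front foot's axis, tub (70, 70, 8). Front foot: round tube across the tub, radius 8, smooth (friction on the bench about 0.25), rocks in the corner of bench and stop. The rear foot is alike at x -80.
- tub_foot_right (a point): Right end of the front foot's axis, tub (70, -70, 8).
- tray: Green sheet steel potting tray, screwed to the bench, inside 300 (x) by 340 (y). Origin on the bench plane at its middle; floor 4 thick; open at its -x side but for a rolled lip; back wall (x +150) and side walls (y +-170) 75 high, the sides falling away to the lip. +x is the direction to pour in.
- tray_lip (a point): Middle of the outer face of the tray's lip, tray (-157, 0, 9): a round bead of radius 7, top 16 above the bench, along the tray's y. The tub's front foot is home when its axis lies 8 before this face along its whole length (tray x -165).
- rose: Brass watering rose, 70 across, 59 high, a bystander near the tub; origin at its underside.
- pots: Nested black plastic pots, 76 across, 108 high, a bystander behind the tray; origin at their underside.
- dibber: Wooden dibber with steel point, 170 long, lying on the bench to the right of the tray, a bystander; origin at its underside.
- bulb_1: Brown flower bulb, onion shaped, about 43 across and 47 long with a short nose, 45 g, smooth papery skin; origin in the middle of its belly. Starts on the tub's floor.
- bulb_2: Brown flower bulb, onion shaped, about 43 across and 47 long with a short nose, 45 g, smooth papery skin; origin in the middle of its belly. Starts on the tub's floor.
- bulb_3: Brown flower bulb, onion shaped, about 43 across and 47 long with a short nose, 45 g, smooth papery skin; origin in the middle of its belly. Starts on the tub's floor.
- bulb_4: Brown flower bulb, onion shaped, about 43 across and 47 long with a short nose, 45 g, smooth papery skin; origin in the middle of its belly. Starts on the tub's floor.
- bulb_5: Brown flower bulb, onion shaped, about 43 across and 47 long with a short nose, 45 g, smooth papery skin; origin in the middle of its belly. Starts on the tub's floor.
Not all that is in view belongs to the job. Leave any orange or turquoise look-alike of the bulb_1 alone.

How it is judged:
By the outcome, as a careful person would: the job done as asked, in the order asked, and still so for the second after the job is handed in, with the robot touching nothing.
It also fails if it takes over 58 s, if anything falls off the work surface, if the arm or the gripper's body presses on something with over 40 N, if the wrist force passes 120 N, or if a joint passes its speed limit or range.

## Working session

There is one attempt and no reset: what is moved stays moved. The work goes in short steps, Python scripts to look and compute and a tool call to move; the robot and the scene stay as the last step left them, time stands still between calls to the robot, and variables do not carry over. Pictures are saved under pics/ and viewed, about 8 in all and at most 12, crops included, and the job is handed in when it is done.

Besides the shell and the picture viewer there is one more tool, called after "Request:" as name([rows], argument=value, ...), one row to a line, values as JSON. jog_arm: Moves the arm, as the interface text tells. Its arguments: {"type":"object","properties":{"motion":{"type":"array"},"fingers":{"type":"number"},"grip_force":{"type":"number"}},"required":["motion"]}

```bash
mkdir -p pics; ls; python3 - <<'E'
from workcell import bot, viewer
import cv2,numpy as np
print(bot.read_state())
for n in("scene","top"):
    i=viewer.camera_info(n);print(n,i)
    p,d=viewer.read_camera(n);np.savez(f"pics/{n}0.npz",p=p,d=d)
    cv2.imwrite(f"pics/{n}0.png",p[:,:,::-1])
E
```

```text
pics
{'time': 0.0, 'q': array([-1.16087595e+00,  2.64795769e-01,  1.60539972e+00,  7.80891267e-06,
        1.27369217e+00, -3.68915442e-02]), 'joint_vel': array([ 0.00013139, -0.00089743,  0.00078949, -0.00039431,  0.00159154,
        0.00016143]), 'joint_torque': array([ 2.14755033e-03, -5.15109265e+01, -3.67307746e+01,  1.77837410e-04,
        1.29146985e-02, -2.13239832e-05]), 'tool_pos': array([ 0.29137232, -0.60805068,  0.22991942]), 'tcp_rot': array([-3.06131961e+00, -6.95523351e-01,  6.56497625e-04]), 'wrist_force': array([-0.08444745,  0.18833574,  0.08233913]), 'torque': array([ 0.04722923,  0.02663151, -0.00446828]), 'width': 0.9995376647143434}
scene {'vertical_fov': 46.88671142675265, 'cx': 318.98231287129323, 'cy': 204.82419849104284, 'R': array([[-0.55240491, -0.83347409,  0.01302941],
       [-0.621789  ,  0.4015944 , -0.6723841 ],
       [ 0.55518219, -0.37952982, -0.74008773]]), 't': array([0.29117151, 0.4443311 , 1.19987714])}
top {'vertical_fov': 42.3072352244206, 'cx': 312.45430398744895, 'cy': 198.97737350719652, 'R': array([[ 0.02619258, -0.99959487, -0.01113715],
       [-0.98978607, -0.02437057, -0.14046216],
       [ 0.14013384,  0.01470246, -0.99002341]]), 't': array([-0.04657077,  0.59843987,  1.54742071])}
```

View pics/top0.png

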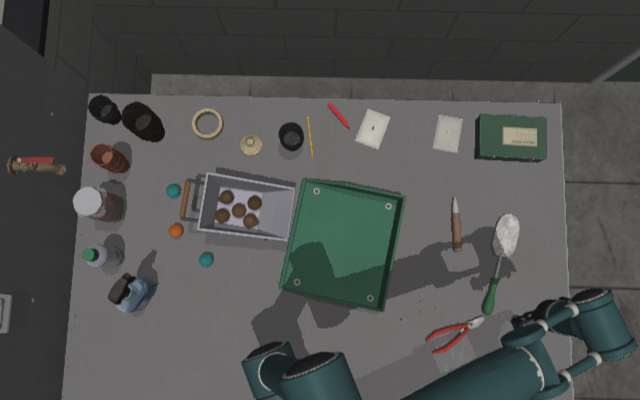

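View pics/scene0.png

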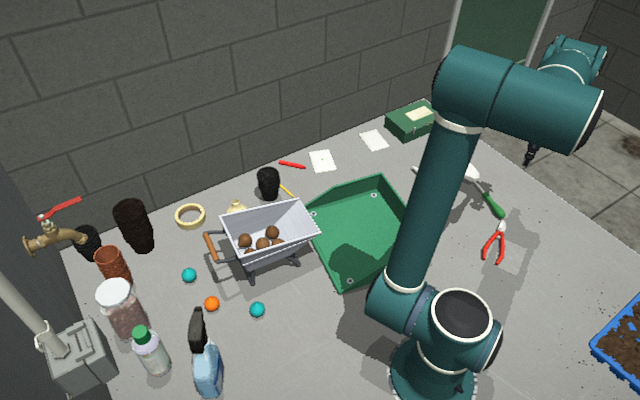

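The top view shows the tub (200-295, 175-240), its handle at (187,200), the tray at (285-405, 180-310) with its lip on the left side, and decoys (turquoise/orange) near the handle's left. Now I'll measure.

```bash
cat > h.py <<'E'
import numpy as np, cv2
from workcell import bot, viewer
def cloud(d,i):
    f=d.shape[0]/2/np.tan(np.radians(i["vertical_fov"])/2)
    v,u=np.mgrid[:d.shape[0],:d.shape[1]]
    c=np.stack([(u-i["cx"])/f*d,(v-i["cy"])/f*d,d],-1)
    return (c-i["t"])@np.asarray(i["R"])
def ray(u,v,z,i):
    f=200/np.tan(np.radians(i["vertical_fov"])/2); R=np.asarray(i["R"])
    g=R.T@np.array([(u-i["cx"])/f,(v-i["cy"])/f,1]); c=-R.T@i["t"]
    return c+g*(z-c[2])/g[2]
E
python3 - <<'E'
from h import *
z=np.load("pics/top0.npz");p,d=z["p"],z["d"];i=viewer.camera_info("top")
P=cloud(d,i);np.set_printoptions(precision=4,suppress=True)
hsv=cv2.cvtColor(p,cv2.COLOR_RGB2HSV)
print("bench z",np.median(P[330:360,100:200,2]))
# tray
m=((hsv[...,0]>60)&(hsv[...,0]<85)&(hsv[...,1]>90)); m[:, :270]=0;m[:,415:]=0;m[:170]=0;m[320:]=0
n,l,s,c=cv2.connectedComponentsWithStats(m.astype(np.uint8));k=1+np.argmax(s[1:,4]);m=l==k
print("tray bbox",s[k])
# handle
hm=(hsv[...,0]<20)&(hsv[...,1]>90);hm[:,:175]=0;hm[:,200:]=0;hm[:175]=0;hm[225:]=0
q=P[hm&(P[...,2]>.12)];print("handle px",hm.sum(),np.argwhere(hm).min(0),np.argwhere(hm).max(0),q.mean(0),q.min(0),q.max(0))
r=cv2.minAreaRect(np.argwhere(hm)[:,::-1].astype(np.float32));print(r);
for b in cv2.boxPoints(r):print("hbox",b,ray(*b,.15,i))
# tub rim
t=(P[...,2]>.12)&(P[...,2]<.2);t[:,:195]=0;t[:,300:]=0;t[:160]=0;t[250:]=0
pts=P[t];r=cv2.minAreaRect((pts[:,:2]).astype(np.float32));print("rim rect",r,cv2.boxPoints(r))
# tray lip: leftmost tray px per row
for v in range(185,300,8):
    us=np.where(m[v])[0]
    if len(us): u=us[0];print(v,u,us[-1],"lip",ray(u,v,.012,i),P[v,u+1:u+8:2,2])
E
python3 - <<'E'
import cv2
p=cv2.imread("pics/top0.png")[160:320,160:420]
cv2.imwrite("pics/crop0.png",cv2.resize(p,None,fx=3,fy=3,interpolation=cv2.INTER_CUBIC))
E
```

```text
bench z -0.0008882013299857546
tray bbox [  280   179   125   132 11073]
handle px 170 [181 175] [224 189] [0.5755 0.3327 0.1558] [0.5249 0.3226 0.1465] [0.6265 0.3441 0.164 ]
((183.5258331298828, 202.99411010742188), (6.611076831817627, 44.855796813964844), 13.706960678100586)
hbox [175. 224.] [0.5024 0.3572 0.15  ]
hbox [185.6289 180.4217] [0.6292 0.3345 0.15  ]
hbox [192.0517 181.9882] [0.6251 0.3156 0.15  ]
hbox [181.4228 225.5665] [0.4984 0.3386 0.15  ]
rim rect ((0.558991551399231, 0.17067451775074005), (0.2892172634601593, 0.1688561588525772), 83.76359558105469) [[0.4594 0.0361]
 [0.6272 0.0178]
 [0.6586 0.3053]
 [0.4908 0.3236]]
185 302 351 lip [0.6473 0.0031 0.012 ] [0.0197 0.0073 0.0062 0.0024]
193 300 389 lip [0.6217 0.0087 0.012 ] [0.0162 0.0137 0.009  0.0062]
201 298 403 lip [0.5962 0.0142 0.012 ] [0.0116 0.0097 0.0033 0.0042]
209 296 402 lip [0.5708 0.0197 0.012 ] [0.0176 0.0173 0.0126 0.0084]
217 295 400 lip [0.5456 0.022  0.012 ] [0.0126 0.0053 0.0055 0.0002]
225 293 399 lip [0.5204 0.0275 0.012 ] [0.0171 0.0055 0.007  0.0031]
233 291 397 lip [0.4953 0.0329 0.012 ] [0.0177 0.0116 0.0035 0.0064]
241 290 396 lip [0.4705 0.0352 0.012 ] [ 0.0163 -0.0001  0.0063  0.0081]
249 288 394 lip [0.4456 0.0406 0.012 ] [0.0195 0.0053 0.0101 0.0043]
257 286 393 lip [0.4209 0.046  0.012 ] [ 0.0147  0.0141 -0.0006  0.0051]
265 284 391 lip [0.3962 0.0513 0.012 ] [0.0233 0.0116 0.0005 0.0103]
273 282 389 lip [0.3717 0.0566 0.012 ] [0.0171 0.013  0.0054 0.0021]
281 281 388 lip [0.3473 0.0589 0.012 ] [0.0151 0.0027 0.0129 0.0025]
289 287 382 lip [0.3236 0.0397 0.012 ] [0.0272 0.0271 0.027  0.0354]
297 320 378 lip [ 0.3023 -0.0618  0.012 ] [0.0783 0.0731 0.0784 0.0785]
```

View pics/crop0.png

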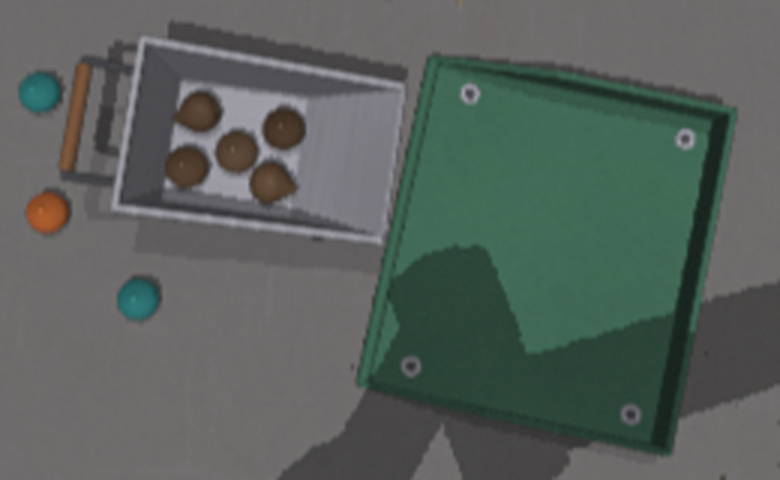

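```bash
python3 - <<'E'
from h import *
np.set_printoptions(precision=4,suppress=True)
i=viewer.camera_info("top")
g=lambda a,b,z:ray(160+a/3-.33,160+b/3-.33,z,i)
A=g(143,40,.170);B=g(116,208,.170);C=g(404,86,.132);D=g(383,240,.132);H1=g(84,65,.15);H2=g(69,171,.15)
for n,a in zip("ABCDHh",(A,B,C,D,H1,H2)):print(n,a)
print(np.linalg.norm(A-B),np.linalg.norm(C-D),np.linalg.norm(H1-H2))
H=(H1+H2)/2;R=(A+B)/2;L=(C+D)/2
for n,v in(("AB",A-B),("CD",C-D),("HH",H1-H2)):print(n,"yaw",np.arctan2(v[1],v[0])-np.pi/2)
v=(L-H);print("H->L yaw",np.arctan2(v[1],v[0]),np.linalg.norm(v[:2]),H,R,L)
v=(L-R);print("R->L yaw",np.arctan2(v[1],v[0]),np.linalg.norm(v[:2]))
z=np.load("pics/top0.npz");p,d=z["p"],z["d"];hsv=cv2.cvtColor(p,cv2.COLOR_RGB2HSV)
m=((hsv[...,0]>60)&(hsv[...,0]<85)&(hsv[...,1]>90))
q=np.array([ray(np.where(m[v,270:])[0][0]+270-.5,v,.012,i)[:2] for v in range(190,280,1)])
k=np.polyfit(q[:,0],q[:,1],1);print("lip y=",k,"yaw pour",np.arctan2(-1,k[0]),)
n=np.array([k[0],-1])/np.hypot(k[0],1)
yaw=np.arctan2(-1,np.interp(0,[0],[0])-0)  # placeholder unused
hs=np.array([H[0],H[1]])
for yw in(-1.68,-1.70,-1.72):
    u=np.array([np.cos(yw),np.sin(yw)]);l=np.array([-u[1],u[0]]);O=H[:2]+.162*u
    for s in(1,-1):
        f=O+.07*u+s*.07*l; print(yw,"foot",s,f,"gap to lip face",((np.array([0,k[1]])-f)@n)-.008)
E
```

```text
A [0.6487 0.2684 0.17  ]
B [0.4883 0.285  0.17  ]
C [0.6166 0.0208 0.132 ]
D [0.4671 0.0363 0.132 ]
H [0.6267 0.3284 0.15  ]
h [0.524  0.3366 0.15  ]
0.1612986557191847 0.15038310362766588 0.10304603556910938
AB yaw -1.673639637222656
CD yaw -1.6736610135106849
HH yaw -1.6500391098223999
H->L yaw -1.680462553112383 0.30577840704324855 [0.5753 0.3325 0.15  ] [0.5685 0.2767 0.17  ] [0.5418 0.0285 0.132 ]
R->L yaw -1.6777706229400962 0.24956819878576933
lip y= [-0.1882  0.1269] yaw pour -1.756860177804263
-1.68 foot 1 [0.6196 0.0942] gap to lip face 0.07453187552560331
-1.68 foot -1 [0.4804 0.1095] gap to lip face 0.0637820420156725
-1.7 foot 1 [0.6148 0.0934] gap to lip face 0.07282503186641215
-1.7 foot -1 [0.476  0.1114] gap to lip face 0.06486889572864202
-1.72 foot 1 [0.61   0.0927] gap to lip face 0.07120924397025011
-1.72 foot -1 [0.4716 0.1135] gap to lip face 0.06604998755301536
```

Measurements are consistent (handle length 103 mm, lip-to-handle 306 mm). Handle is at (0.575, 0.333), tub yaw is -1.677, and the tray pour yaw is -1.757. Moving over now.

Request:
jog_arm([
  {"dx": 1.18, "dy": 3.92, "dz": 0.12, "turn": 0.108},
  {"dx": 1.18, "dy": 3.92, "dz": 0.12, "turn": 0.108},
  {"dx": 1.18, "dy": 3.92, "dz": 0.12, "turn": 0.108},
  {"dx": 1.18, "dy": 3.92, "dz": 0.12, "turn": 0.108},
  {"dx": 1.18, "dy": 3.92, "dz": 0.12, "turn": 0.108},
  {"dx": 1.18, "dy": 3.92, "dz": 0.12, "turn": 0.108},
  {"dx": 1.18, "dy": 3.92, "dz": 0.12, "turn": 0.108},
  {"dx": 1.18, "dy": 3.92, "dz": 0.12, "turn": 0.108},
  {"dx": 1.18, "dy": 3.92, "dz": 0.12, "turn": 0.108},
  {"dx": 1.18, "dy": 3.92, "dz": 0.12, "turn": 0.108},
  {"dx": 1.18, "dy": 3.92, "dz": 0.12, "turn": 0.108},
  {"dx": 1.18, "dy": 3.92, "dz": 0.12, "turn": 0.108},
], fingers=5, grip_force=20)

```text
time: 1.1
tool_pos: [0.433, -0.1363, 0.2455]
tcp_rot: [-2.016, -2.409, 0.0]
wrist_force: [0.8, -0.7, 0.7]
width: 0.587
```

Request:
jog_arm([
  {"dx": 1.18, "dy": 3.92, "dz": 0.12, "turn": 0.108},
  {"dx": 1.18, "dy": 3.92, "dz": 0.12, "turn": 0.108},
  {"dx": 1.18, "dy": 3.92, "dz": 0.12, "turn": 0.108},
  {"dx": 1.18, "dy": 3.92, "dz": 0.12, "turn": 0.108},
  {"dx": 1.18, "dy": 3.92, "dz": 0.12, "turn": 0.108},
  {"dx": 1.18, "dy": 3.92, "dz": 0.12, "turn": 0.108},
  {"dx": 1.18, "dy": 3.92, "dz": 0.12, "turn": 0.108},
  {"dx": 1.18, "dy": 3.92, "dz": 0.12, "turn": 0.108},
  {"dx": 1.18, "dy": 3.92, "dz": 0.12, "turn": 0.108},
  {"dx": 1.18, "dy": 3.92, "dz": 0.12, "turn": 0.108},
  {"dx": 1.18, "dy": 3.92, "dz": 0.12, "turn": 0.108},
  {"dx": 1.18, "dy": 3.92, "dz": 0.12, "turn": 0.108},
])

```text
time: 2.1
tool_pos: [0.5747, 0.3341, 0.2594]
tcp_rot: [-0.152, -3.137, 0.001]
wrist_force: [0.2, 0.7, -0.1]
width: 0.586
```

Request:
jog_arm([
  {},
  {},
])

```text
validation failed for argument at $.mo...
```

```bash
cat >> h.py <<'E'
from scipy.spatial.transform import Rotation as Ro
def st():
    s=bot.read_state();M=Ro.from_rotvec(s["tcp_rot"]).as_matrix()
    print("t %.2f"%s["time"],"pos",s["tool_pos"].round(4),"jaw yaw %.4f"%np.arctan2(M[1,1],M[0,1]),"z",M[:,2].round(3),"F",s["wrist_force"].round(1),"T",s["torque"].round(2),"w %.3f"%s["width"],"q",s["q"].round(2))
E
python3 -c "
from h import *
st();p,d=viewer.read_camera('wrist');cv2.imwrite('pics/w1.png',p[:,:,::-1])"
```

```text
t 2.10 pos [0.5747 0.3341 0.2594] jaw yaw 1.4737 z [-0.001 -0.001 -1.   ] F [ 0.2  0.7 -0.1] T [ 0.02 -0.08 -0.  ] w 0.586 q [ 0.49  0.23  1.59 -0.    1.32 -0.98]
```

View pics/w1.png

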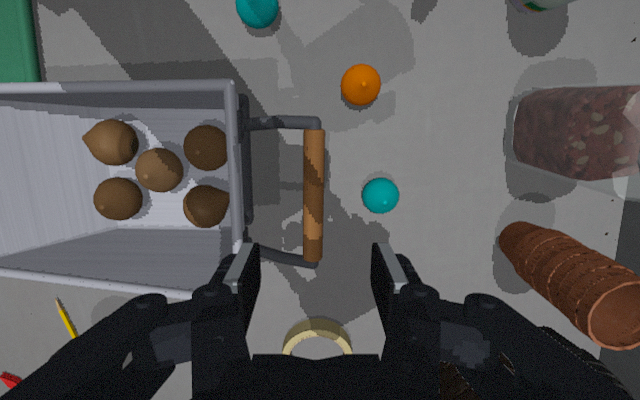

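The wrist view shows the handle from (316,128) to (312,262), between open fingers, with the decoys to its right, clear of it. I'll verify by casting rays.

```bash
python3 -c "
from h import *
i=viewer.camera_info('wrist')
a=ray(315,129,.152,i);b=ray(313,262,.152,i);print(a,b,(a+b)/2,np.linalg.norm(a-b),np.arctan2(*(a-b)[1::-1]))"
```

```text
[0.52709775 0.3461344  0.152     ] [0.63215018 0.33520068 0.152     ] [0.57962396 0.34066754 0.152     ] 0.10561988417391786 3.037887323489354
```

Request:
jog_arm([
  {"dx": 0.2, "dy": 0.4, "dz": -3},
  {"dz": -3},
  {"dz": -3},
  {"dz": -2.5},
  {"dz": -1.3},
  {"dz": 0},
])

```text
validation failed for argument at $.mo...
```

Request:
jog_arm([
  {"dz": 0},
  {"dz": 0},
  {"dz": 0},
  {"dz": 0},
  {"dz": 0},
  {"dz": 0},
  {"dz": 0},
  {"dz": 0},
], fingers=0, grip_force=40)

```text
validation failed for argument at $.mo...
```

```bash
python3 -c "
from h import *
st()"
```

```text
t 2.15 pos [0.5762 0.3413 0.2587] jaw yaw 1.4815 z [ 0.001  0.006 -1.   ] F [4.6 5.5 0.8] T [ 0.17 -0.15  0.05] w 0.587 q [ 0.5   0.24  1.59  0.    1.31 -0.99]
```

Rows need all fields. Also, the picture predated the settling by 7 mm, so the corrected wrist reading is (0.578, 0.3335), which agrees with the top view.

Request:
jog_arm([
  {"dx": 0, "dy": 0, "dz": 0, "turn": 0},
  {"dx": 0, "dy": 0, "dz": 0, "turn": 0},
])

```text
time: 2.32
tool_pos: [0.5742, 0.3323, 0.2588]
tcp_rot: [-0.16, -3.136, 0.003]
wrist_force: [0.9, -0.3, 0.0]
width: 0.585
```

Request:
jog_arm([
  {"dx": 0.1, "dy": 0.1, "dz": -3, "turn": 0},
  {"dx": 0, "dy": 0, "dz": -3, "turn": 0},
  {"dx": 0, "dy": 0, "dz": -3, "turn": 0},
  {"dx": 0, "dy": 0, "dz": -2.5, "turn": 0},
  {"dx": 0, "dy": 0, "dz": -1.3, "turn": 0},
  {"dx": 0, "dy": 0, "dz": 0, "turn": 0},
  {"dx": 0, "dy": 0, "dz": 0, "turn": 0},
])

```text
time: 2.9
tool_pos: [0.5756, 0.3318, 0.1321]
tcp_rot: [-0.164, -3.136, 0.001]
wrist_force: [1.4, -0.4, 1.1]
width: 0.584
```

```bash
python3 -c "
from h import *
st()"
```

```text
t 2.90 pos [0.5756 0.3318 0.1321] jaw yaw 1.4665 z [-0.001 -0.001 -1.   ] F [ 1.4 -0.4  1.1] T [ 0.06 -0.04 -0.02] w 0.584 q [ 0.49  0.32  1.72 -0.    1.1  -0.98]
```

Request:
jog_arm([
  {"dx": 0, "dy": 0, "dz": 0, "turn": 0},
  {"dx": 0, "dy": 0, "dz": 0, "turn": 0},
  {"dx": 0, "dy": 0, "dz": 0, "turn": 0},
  {"dx": 0, "dy": 0, "dz": 0, "turn": 0},
  {"dx": 0, "dy": 0, "dz": 0, "turn": 0},
  {"dx": 0, "dy": 0, "dz": 0, "turn": 0},
], fingers=0, grip_force=40)

```text
time: 3.4
tool_pos: [0.5772, 0.3324, 0.135]
tcp_rot: [0.161, 3.134, -0.001]
wrist_force: [-0.6, -4.9, 6.6]
width: 0.171
```

```bash
python3 -c "
from h import *
st()"
```

```text
t 3.40 pos [0.5772 0.3324 0.135 ] jaw yaw 1.4680 z [ 0.003 -0.001 -1.   ] F [-0.6 -4.9  6.6] T [-0.76  0.18 -0.06] w 0.171 q [ 0.49  0.32  1.72 -0.    1.1  -0.98]
```

Grip is on (about 15 mm). Now I'll slide towards the lip while squaring by -0.085 rad.

Request:
jog_arm([
  {"dx": 0, "dy": 0, "dz": 0.2, "turn": 0},
  {"dx": 0.05, "dy": -0.2, "dz": 0, "turn": -0.008},
  {"dx": 0.05, "dy": -0.4, "dz": 0, "turn": -0.008},
  {"dx": 0.05, "dy": -0.5, "dz": 0, "turn": -0.008},
  {"dx": 0.05, "dy": -0.5, "dz": 0, "turn": -0.008},
  {"dx": 0.05, "dy": -0.5, "dz": 0, "turn": -0.008},
  {"dx": 0.05, "dy": -0.5, "dz": 0, "turn": -0.008},
  {"dx": 0.05, "dy": -0.5, "dz": 0, "turn": -0.008},
  {"dx": 0.05, "dy": -0.5, "dz": 0, "turn": -0.008},
  {"dx": 0.05, "dy": -0.5, "dz": 0, "turn": -0.008},
  {"dx": 0.05, "dy": -0.5, "dz": 0, "turn": -0.008},
  {"dx": 0.05, "dy": -0.5, "dz": 0, "turn": -0.005},
])

```text
time: 4.4
tool_pos: [0.5826, 0.2855, 0.1352]
tcp_rot: [0.295, 3.125, 0.01]
wrist_force: [2.9, 8.8, -2.6]
width: 0.172
```

Request:
jog_arm([
  {"dx": 0, "dy": -0.4, "dz": 0, "turn": 0},
  {"dx": 0, "dy": -0.3, "dz": 0, "turn": 0},
  {"dx": 0, "dy": 0, "dz": 0, "turn": 0},
])

```text
time: 4.65
tool_pos: [0.5824, 0.2776, 0.1352]
tcp_rot: [0.295, 3.125, 0.008]
wrist_force: [2.2, 6.3, -0.9]
width: 0.166
```

```bash
python3 - <<'E'
from h import *
st();p,d=viewer.read_camera("scene");cv2.imwrite("pics/s2.png",cv2.resize(p[180:300,190:390,::-1],None,fx=4,fy=4,interpolation=cv2.INTER_CUBIC))
p,d=viewer.read_camera("top");cv2.imwrite("pics/t2.png",cv2.resize(p[140:320,160:420,::-1],None,fx=3,fy=3,interpolation=cv2.INTER_CUBIC))
E
```

```text
t 4.65 pos [0.5824 0.2776 0.1352] jaw yaw 1.3824 z [ 0.003  0.005 -1.   ] F [ 2.2  6.3 -0.9] T [ 0.89 -0.27  0.02] w 0.166 q [ 0.4   0.28  1.77  0.    1.09 -0.98]
```

View pics/t2.png

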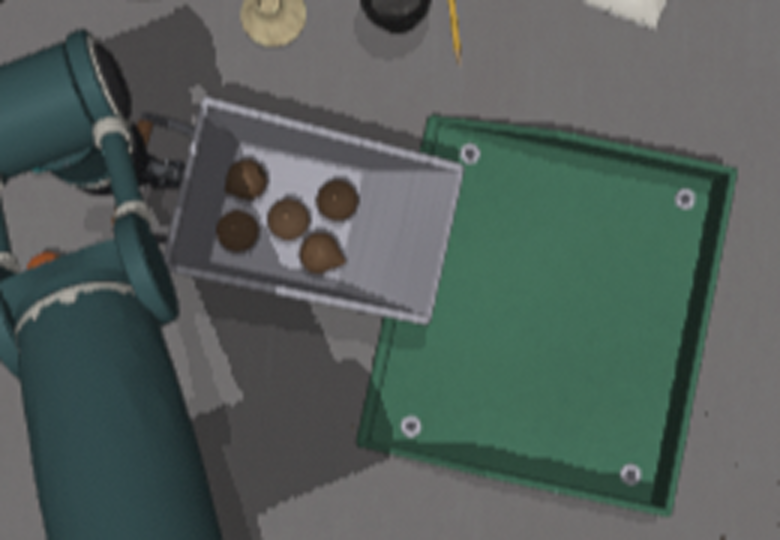

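Tub tracks square to the lip (slopes 0.205 vs 0.214 in the picture). I'll creep to contact.

Request:
jog_arm([
  {"dx": -0.05, "dy": -0.3, "dz": 0, "turn": 0},
  {"dx": -0.05, "dy": -0.3, "dz": 0, "turn": 0},
  {"dx": -0.05, "dy": -0.3, "dz": 0, "turn": 0},
  {"dx": 0, "dy": 0, "dz": 0, "turn": 0},
])

```text
time: 5.08
tool_pos: [0.5808, 0.2688, 0.1352]
tcp_rot: [0.295, 3.125, 0.009]
wrist_force: [1.2, 6.1, -2.1]
width: 0.167
```

Request:
jog_arm([
  {"dx": -0.04, "dy": -0.2, "dz": 0, "turn": 0},
  {"dx": 0, "dy": 0, "dz": 0, "turn": 0},
])

```text
time: 5.25
tool_pos: [0.5805, 0.2671, 0.1352]
tcp_rot: [0.295, 3.125, 0.009]
wrist_force: [2.0, 7.6, -2.5]
width: 0.17
```

Request:
jog_arm([
  {"dx": -0.04, "dy": -0.2, "dz": 0, "turn": 0},
  {"dx": 0, "dy": 0, "dz": 0, "turn": 0},
])

```text
time: 5.42
tool_pos: [0.5801, 0.2652, 0.1352]
tcp_rot: [0.295, 3.125, 0.009]
wrist_force: [2.2, 6.9, -1.3]
width: 0.172
```

Still sliding; I expect contact near y≈0.262.

Request:
jog_arm([
  {"dx": -0.04, "dy": -0.2, "dz": 0, "turn": 0},
  {"dx": 0, "dy": 0, "dz": 0, "turn": 0},
])

```text
time: 5.58
tool_pos: [0.5797, 0.2632, 0.1352]
tcp_rot: [0.295, 3.125, 0.009]
wrist_force: [1.3, 7.5, -1.3]
width: 0.169
```

Request:
jog_arm([
  {"dx": -0.04, "dy": -0.2, "dz": 0, "turn": 0},
  {"dx": 0, "dy": 0, "dz": 0, "turn": 0},
])

```text
time: 5.75
tool_pos: [0.5795, 0.2626, 0.1356]
tcp_rot: [0.296, 3.124, 0.013]
wrist_force: [1.3, 11.2, -1.3]
width: 0.167
```

Request:
jog_arm([
  {"dx": -0.04, "dy": -0.2, "dz": 0, "turn": 0},
  {"dx": 0, "dy": 0, "dz": 0, "turn": 0},
])

```text
time: 5.92
tool_pos: [0.5795, 0.262, 0.1364]
tcp_rot: [0.296, 3.123, 0.018]
wrist_force: [0.8, 15.5, 0.7]
width: 0.168
```

Contact at y≈0.263, where predicted, and the force is rising at 15 N as the tub starts to rock. Rocking along the arc now.

Request:
jog_arm([
  {"dx": -0.07, "dy": -0.38, "dz": 0.56, "turn": 0},
  {"dx": -0.07, "dy": -0.38, "dz": 0.56, "turn": 0},
  {"dx": -0.07, "dy": -0.38, "dz": 0.56, "turn": 0},
  {"dx": -0.07, "dy": -0.38, "dz": 0.56, "turn": 0},
])

```text
time: 6.25
tool_pos: [0.576, 0.2472, 0.1588]
tcp_rot: [0.295, 3.125, 0.018]
wrist_force: [-1.5, 14.8, -0.1]
width: 0.167
```

```bash
python3 -c "
from h import *
st()"
```

```text
t 6.25 pos [0.576  0.2472 0.1588] jaw yaw 1.3825 z [ 0.004  0.011 -1.   ] F [-1.5 14.8 -0.1] T [ 2.74 -0.05 -0.01] w 0.167 q [ 0.36  0.22  1.79  0.01  1.12 -1.03]
```

Request:
jog_arm([
  {"dx": -0.08, "dy": -0.43, "dz": 0.52, "turn": 0},
  {"dx": -0.08, "dy": -0.43, "dz": 0.52, "turn": 0},
  {"dx": -0.08, "dy": -0.43, "dz": 0.52, "turn": 0},
  {"dx": -0.08, "dy": -0.43, "dz": 0.52, "turn": 0},
  {"dx": -0.09, "dy": -0.48, "dz": 0.47, "turn": 0},
  {"dx": -0.09, "dy": -0.48, "dz": 0.47, "turn": 0},
  {"dx": -0.09, "dy": -0.48, "dz": 0.47, "turn": 0},
  {"dx": -0.09, "dy": -0.48, "dz": 0.47, "turn": 0},
])

```text
time: 6.92
tool_pos: [0.5696, 0.2108, 0.1997]
tcp_rot: [0.294, 3.123, 0.02]
wrist_force: [-2.1, 13.9, 4.8]
width: 0.167
```

```bash
cat >> h.py <<'E'
def lean(H0=np.array([.5799,.2628,.1354])):
    # tub lean from TCP travel on the arc about the foot; also radius error
    r=bot.read_state()["tool_pos"]-H0;n=np.array([-.185,-.983]);l=np.array([.983,-.185])
    x=-.232+r[:2]@n;z=.142+r[2]
    print("lean %.3f radius err mm %.1f side mm %.1f"%(np.arctan2(.142,-.232)-np.arctan2(z,x),1e3*(np.hypot(x,z)-.272),1e3*(r[:2]@l)))
E
python3 -c "
from h import *
st();lean();p,d=viewer.read_camera('scene');cv2.imwrite('pics/s3.png',cv2.resize(p[140:300,190:440,::-1],None,fx=3,fy=3,interpolation=cv2.INTER_CUBIC))"
```

```text
t 6.92 pos [0.5696 0.2108 0.1997] jaw yaw 1.3828 z [ 0.005  0.012 -1.   ] F [-2.1 13.9  4.8] T [2.61 0.2  0.02] w 0.167 q [ 0.31  0.15  1.8   0.01  1.18 -1.08]
lean 0.307 radius err mm 1.1 side mm -0.5
```

View pics/s3.png

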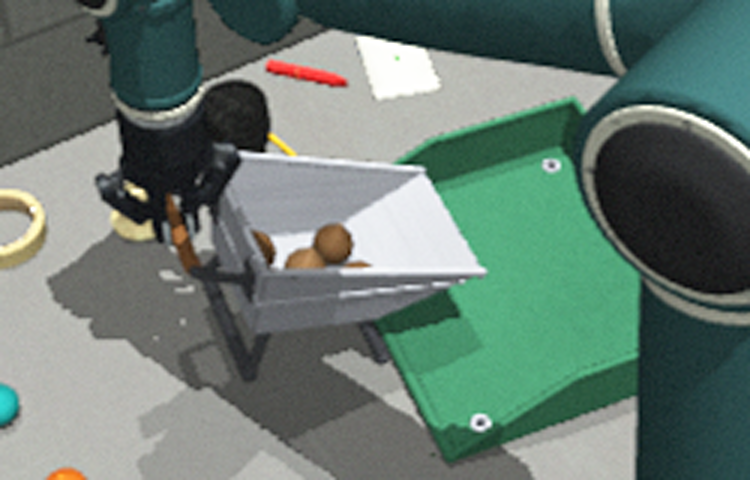

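The picture shows the tub rocked about 0.3 rad, with its foot at (375,350) against the tray lip and its rear foot up at (245,370). Radius error is 1 mm. Continuing.

Request:
jog_arm([
  {"dx": -0.1, "dy": -0.52, "dz": 0.42, "turn": 0},
  {"dx": -0.1, "dy": -0.52, "dz": 0.42, "turn": 0},
  {"dx": -0.1, "dy": -0.52, "dz": 0.42, "turn": 0},
  {"dx": -0.1, "dy": -0.52, "dz": 0.42, "turn": 0},
  {"dx": -0.11, "dy": -0.56, "dz": 0.37, "turn": 0},
  {"dx": -0.11, "dy": -0.56, "dz": 0.37, "turn": 0},
  {"dx": -0.11, "dy": -0.56, "dz": 0.37, "turn": 0},
  {"dx": -0.11, "dy": -0.56, "dz": 0.37, "turn": 0},
  {"dx": -0.11, "dy": -0.6, "dz": 0.31, "turn": 0},
  {"dx": -0.11, "dy": -0.6, "dz": 0.31, "turn": 0},
  {"dx": -0.11, "dy": -0.6, "dz": 0.31, "turn": 0},
  {"dx": -0.11, "dy": -0.6, "dz": 0.31, "turn": 0},
])

```text
time: 7.97
tool_pos: [0.5573, 0.1417, 0.245]
tcp_rot: [0.294, 3.122, 0.015]
wrist_force: [-2.5, 8.5, 10.9]
width: 0.171
```

```bash
python3 -c "
from h import *
st();lean()"
```

```text
t 7.97 pos [0.5573 0.1417 0.245 ] jaw yaw 1.3832 z [ 0.007  0.009 -1.   ] F [-2.5  8.5 10.9] T [ 1.73  0.33 -0.07] w 0.171 q [ 0.2   0.06  1.81  0.01  1.26 -1.18]
lean 0.614 radius err mm 2.1 side mm 0.2
```

Request:
jog_arm([
  {"dx": -0.12, "dy": -0.62, "dz": 0.25, "turn": 0},
  {"dx": -0.12, "dy": -0.62, "dz": 0.25, "turn": 0},
  {"dx": -0.12, "dy": -0.62, "dz": 0.25, "turn": 0},
  {"dx": -0.12, "dy": -0.62, "dz": 0.25, "turn": 0},
  {"dx": -0.12, "dy": -0.5, "dz": 0.15, "turn": 0},
  {"dx": -0.09, "dy": -0.5, "dz": 0.14, "turn": 0},
  {"dx": -0.09, "dy": -0.5, "dz": 0.14, "turn": 0},
  {"dx": -0.09, "dy": -0.5, "dz": 0.14, "turn": 0},
])

```text
time: 8.63
tool_pos: [0.5483, 0.0943, 0.2595]
tcp_rot: [0.294, 3.122, 0.007]
wrist_force: [-1.1, 2.8, 7.0]
width: 0.17
```

```bash
python3 -c "
from h import *
st();lean()"
```

```text
t 8.63 pos [0.5483 0.0943 0.2595] jaw yaw 1.3830 z [ 0.006  0.004 -1.   ] F [-1.1  2.8  7. ] T [ 0.86  0.13 -0.01] w 0.170 q [ 0.12  0.02  1.83  0.    1.29 -1.26]
lean 0.798 radius err mm 0.9 side mm 0.1
```

Request:
jog_arm([
  {"dx": -0.06, "dy": -0.33, "dz": 0.05, "turn": 0},
  {"dx": -0.06, "dy": -0.33, "dz": 0.05, "turn": 0},
  {"dx": -0.06, "dy": -0.33, "dz": 0.05, "turn": 0},
  {"dx": -0.06, "dy": -0.33, "dz": 0.05, "turn": 0},
  {"dx": -0.06, "dy": -0.33, "dz": 0.05, "turn": 0},
  {"dx": -0.06, "dy": -0.33, "dz": 0.05, "turn": 0},
  {"dx": -0.06, "dy": -0.33, "dz": 0.05, "turn": 0},
  {"dx": -0.06, "dy": -0.33, "dz": 0.05, "turn": 0},
])

```text
time: 9.3
tool_pos: [0.5434, 0.0674, 0.2634]
tcp_rot: [0.294, 3.123, 0.005]
wrist_force: [-1.7, 1.2, 9.1]
width: 0.166
```

```bash
python3 -c "
from h import *
st();lean();p,d=viewer.read_camera('top');cv2.imwrite('pics/t4.png',cv2.resize(p[140:320,160:420,::-1],None,fx=3,fy=3,interpolation=cv2.INTER_CUBIC))"
```

```text
t 9.30 pos [0.5434 0.0674 0.2634] jaw yaw 1.3829 z [ 0.006  0.003 -1.   ] F [-1.7  1.2  9.1] T [0.55 0.24 0.01] w 0.166 q [ 0.08 -0.    1.84  0.    1.29 -1.31]
lean 0.899 radius err mm 0.1 side mm 0.3
```

View pics/t4.png

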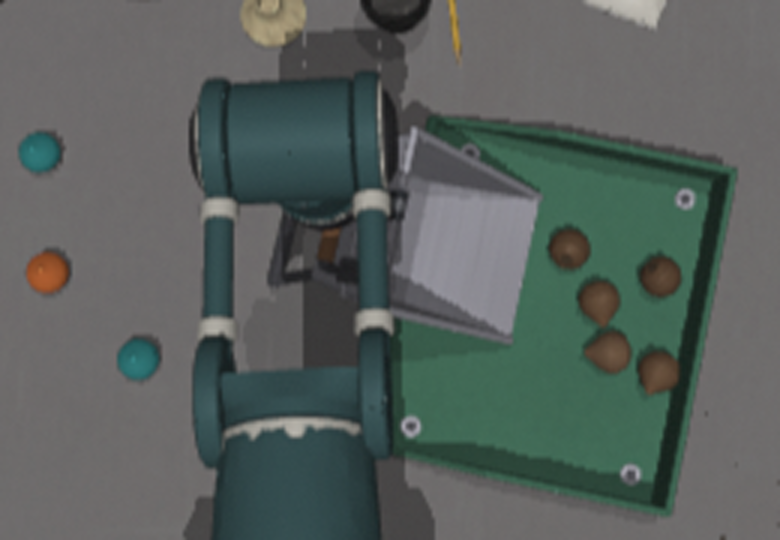

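All five bulbs are in the tray at lean 0.90, so there's no need to go further. I'll wait briefly, then return along the arc.

Request:
jog_arm([
  {"dx": 0, "dy": 0, "dz": 0, "turn": 0},
  {"dx": 0, "dy": 0, "dz": 0, "turn": 0},
  {"dx": 0, "dy": 0, "dz": 0, "turn": 0},
  {"dx": 0, "dy": 0, "dz": 0, "turn": 0},
  {"dx": 0.06, "dy": 0.33, "dz": -0.05, "turn": 0},
  {"dx": 0.06, "dy": 0.33, "dz": -0.05, "turn": 0},
  {"dx": 0.06, "dy": 0.33, "dz": -0.05, "turn": 0},
  {"dx": 0.06, "dy": 0.33, "dz": -0.05, "turn": 0},
  {"dx": 0.06, "dy": 0.33, "dz": -0.05, "turn": 0},
  {"dx": 0.06, "dy": 0.33, "dz": -0.05, "turn": 0},
  {"dx": 0.06, "dy": 0.33, "dz": -0.05, "turn": 0},
  {"dx": 0.06, "dy": 0.33, "dz": -0.05, "turn": 0},
])

```text
time: 10.35
tool_pos: [0.5482, 0.093, 0.2588]
tcp_rot: [0.294, 3.123, 0.002]
wrist_force: [-0.2, -0.1, 6.0]
width: 0.164
```

Request:
jog_arm([
  {"dx": 0.09, "dy": 0.5, "dz": -0.14, "turn": 0},
  {"dx": 0.09, "dy": 0.5, "dz": -0.14, "turn": 0},
  {"dx": 0.09, "dy": 0.5, "dz": -0.14, "turn": 0},
  {"dx": 0.12, "dy": 0.5, "dz": -0.15, "turn": 0},
  {"dx": 0.12, "dy": 0.62, "dz": -0.25, "turn": 0},
  {"dx": 0.12, "dy": 0.62, "dz": -0.25, "turn": 0},
  {"dx": 0.12, "dy": 0.62, "dz": -0.25, "turn": 0},
  {"dx": 0.12, "dy": 0.62, "dz": -0.25, "turn": 0},
])

```text
time: 11.02
tool_pos: [0.557, 0.139, 0.2431]
tcp_rot: [0.294, 3.123, 0.005]
wrist_force: [-1.2, 3.1, 6.2]
width: 0.167
```

```bash
python3 -c "
from h import *
st();lean()"
```

```text
t 11.02 pos [0.557  0.139  0.2431] jaw yaw 1.3831 z [ 0.005  0.003 -1.   ] F [-1.2  3.1  6.2] T [0.11 0.16 0.02] w 0.167 q [ 0.2   0.06  1.81  0.    1.26 -1.18]
lean 0.620 radius err mm -0.7 side mm 0.4
```

Request:
jog_arm([
  {"dx": 0.11, "dy": 0.6, "dz": -0.31, "turn": 0},
  {"dx": 0.11, "dy": 0.6, "dz": -0.31, "turn": 0},
  {"dx": 0.11, "dy": 0.6, "dz": -0.31, "turn": 0},
  {"dx": 0.11, "dy": 0.6, "dz": -0.31, "turn": 0},
  {"dx": 0.11, "dy": 0.56, "dz": -0.37, "turn": 0},
  {"dx": 0.11, "dy": 0.56, "dz": -0.37, "turn": 0},
  {"dx": 0.11, "dy": 0.56, "dz": -0.37, "turn": 0},
  {"dx": 0.11, "dy": 0.56, "dz": -0.37, "turn": 0},
  {"dx": 0.1, "dy": 0.52, "dz": -0.42, "turn": 0},
  {"dx": 0.1, "dy": 0.52, "dz": -0.42, "turn": 0},
  {"dx": 0.1, "dy": 0.52, "dz": -0.42, "turn": 0},
  {"dx": 0.1, "dy": 0.52, "dz": -0.42, "turn": 0},
])

```text
time: 12.02
tool_pos: [0.5703, 0.2087, 0.1996]
tcp_rot: [0.294, 3.122, 0.012]
wrist_force: [-0.7, 9.7, 6.0]
width: 0.168
```

```bash
python3 -c "
from h import *
st();lean()"
```

```text
t 12.02 pos [0.5703 0.2087 0.1996] jaw yaw 1.3831 z [ 0.006  0.007 -1.   ] F [-0.7  9.7  6. ] T [1.17 0.05 0.02] w 0.168 q [ 0.31  0.15  1.8   0.01  1.18 -1.08]
lean 0.312 radius err mm -0.2 side mm 0.6
```

Request:
jog_arm([
  {"dx": 0.09, "dy": 0.48, "dz": -0.47, "turn": 0},
  {"dx": 0.09, "dy": 0.48, "dz": -0.47, "turn": 0},
  {"dx": 0.09, "dy": 0.48, "dz": -0.47, "turn": 0},
  {"dx": 0.09, "dy": 0.48, "dz": -0.47, "turn": 0},
  {"dx": 0.08, "dy": 0.43, "dz": -0.52, "turn": 0},
  {"dx": 0.08, "dy": 0.43, "dz": -0.52, "turn": 0},
  {"dx": 0.08, "dy": 0.43, "dz": -0.52, "turn": 0},
  {"dx": 0.08, "dy": 0.43, "dz": -0.52, "turn": 0},
  {"dx": 0.03, "dy": 0.2, "dz": -0.28, "turn": 0},
  {"dx": 0.03, "dy": 0.2, "dz": -0.28, "turn": 0},
  {"dx": 0.03, "dy": 0.2, "dz": -0.28, "turn": 0},
  {"dx": 0.03, "dy": 0.2, "dz": -0.28, "turn": 0},
])

```text
time: 13.02
tool_pos: [0.5779, 0.2525, 0.147]
tcp_rot: [0.294, 3.124, 0.01]
wrist_force: [2.1, 9.2, 0.6]
width: 0.174
```

```bash
python3 -c "
from h import *
st();lean()"
```

```text
t 13.02 pos [0.5779 0.2525 0.147 ] jaw yaw 1.3830 z [ 0.005  0.006 -1.   ] F [2.1 9.2 0.6] T [ 0.88 -0.22  0.05] w 0.174 q [ 0.37  0.24  1.79  0.    1.1  -1.01]
lean 0.057 radius err mm -2.4 side mm -0.0
```

Request:
jog_arm([
  {"dx": 0.02, "dy": 0.1, "dz": -0.14, "turn": 0},
  {"dx": 0.02, "dy": 0.1, "dz": -0.14, "turn": 0},
  {"dx": 0.02, "dy": 0.1, "dz": -0.14, "turn": 0},
  {"dx": 0.02, "dy": 0.1, "dz": -0.14, "turn": 0},
  {"dx": 0.02, "dy": 0.1, "dz": -0.14, "turn": 0},
  {"dx": 0.02, "dy": 0.1, "dz": -0.14, "turn": 0},
  {"dx": 0.02, "dy": 0.1, "dz": -0.14, "turn": 0},
  {"dx": 0.02, "dy": 0.1, "dz": -0.14, "turn": 0},
])

```text
time: 13.68
tool_pos: [0.5792, 0.2602, 0.1355]
tcp_rot: [0.294, 3.124, 0.009]
wrist_force: [1.3, 7.6, 0.4]
width: 0.169
```

```bash
python3 -c "
from h import *
st();lean()"
```

```text
t 13.68 pos [0.5792 0.2602 0.1355] jaw yaw 1.3830 z [ 0.004  0.005 -1.   ] F [1.3 7.6 0.4] T [ 0.74 -0.08  0.1 ] w 0.169 q [ 0.38  0.26  1.79  0.    1.08 -1.  ]
lean 0.006 radius err mm -2.2 side mm -0.2
```

Request:
jog_arm([
  {"dx": 0.01, "dy": 0.05, "dz": -0.07, "turn": 0},
  {"dx": 0.01, "dy": 0.05, "dz": -0.07, "turn": 0},
  {"dx": 0.01, "dy": 0.05, "dz": -0.07, "turn": 0},
  {"dx": 0, "dy": 0, "dz": 0, "turn": 0},
])

```text
time: 14.02
tool_pos: [0.5794, 0.2616, 0.1333]
tcp_rot: [0.294, 3.125, 0.009]
wrist_force: [1.7, 8.7, -0.5]
width: 0.171
```

```bash
python3 -c "
from h import *
st();lean()"
```

```text
t 14.02 pos [0.5794 0.2616 0.1333] jaw yaw 1.3831 z [ 0.004  0.005 -1.   ] F [ 1.7  8.7 -0.5] T [ 0.75 -0.14  0.07] w 0.171 q [ 0.38  0.26  1.79  0.    1.08 -1.  ]
lean -0.004 radius err mm -2.2 side mm -0.2
```

Request:
jog_arm([
  {"dx": 0.01, "dy": 0.05, "dz": -0.07, "turn": 0},
  {"dx": 0.01, "dy": 0.05, "dz": -0.07, "turn": 0},
  {"dx": 0, "dy": 0, "dz": 0, "turn": 0},
])

```text
time: 14.27
tool_pos: [0.5794, 0.2625, 0.1315]
tcp_rot: [0.294, 3.125, 0.008]
wrist_force: [2.3, 7.6, -1.3]
width: 0.169
```

Request:
jog_arm([
  {"dx": 0.01, "dy": 0.05, "dz": -0.07, "turn": 0},
  {"dx": 0.01, "dy": 0.05, "dz": -0.07, "turn": 0},
  {"dx": 0, "dy": 0, "dz": 0, "turn": 0},
])

```text
time: 14.52
tool_pos: [0.5796, 0.2634, 0.13]
tcp_rot: [0.294, 3.125, 0.008]
wrist_force: [0.7, 6.8, -2.3]
width: 0.169
```

```bash
python3 -c "
from h import *
st();lean()
p,d=viewer.read_camera('scene');cv2.imwrite('pics/s5.png',cv2.resize(p[170:300,190:390,::-1],None,fx=4,fy=4,interpolation=cv2.INTER_CUBIC))"
```

```text
t 14.52 pos [0.5796 0.2634 0.13  ] jaw yaw 1.3830 z [ 0.003  0.005 -1.   ] F [ 0.7  6.8 -2.3] T [ 0.88 -0.24  0.04] w 0.169 q [ 0.39  0.27  1.79  0.    1.08 -1.  ]
lean -0.018 radius err mm -2.3 side mm -0.4
```

View pics/s5.png

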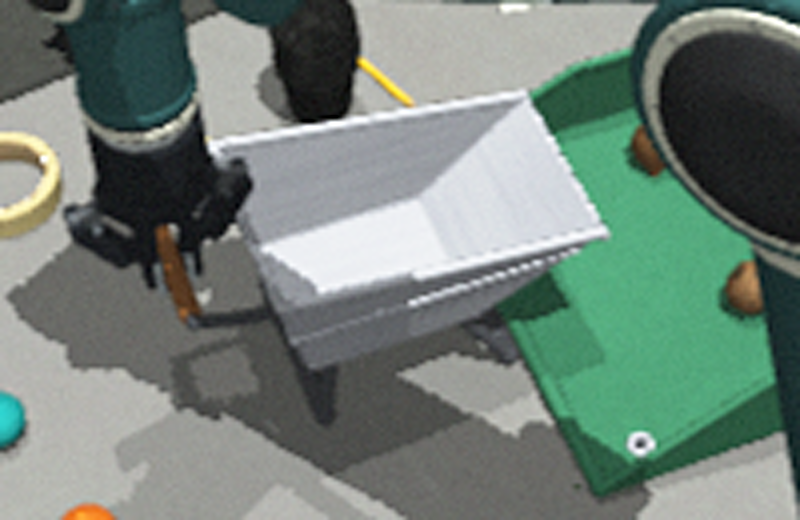

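Tub empty, bulbs in the tray. I'll check the tub's level from depth: floor-plane tilt and rear rim height.

```bash
python3 - <<'E'
from h import *
i=viewer.camera_info("scene");p,d=viewer.read_camera("scene");P=cloud(d,i)
def fit(q):
    c=np.median(q,0);q=q[np.abs(q[:,2]-c[2])<.03];A=np.c_[q[:,:2],np.ones(len(q))]
    k=np.linalg.lstsq(A,q[:,2],rcond=None)[0];return k,np.std(q[:,2]-A@k),q.mean(0)
n=np.array([-.185,-.983])
for name,(u0,u1,v0,v1) in dict(floor=(268,292,224,236),bench=(200,290,275,298)).items():
    k,s,c=fit(P[v0:v1,u0:u1].reshape(-1,3));print(name,"slope along pour %.3f"%(k[:2]@n),"sd",s,c.round(4))
E
```

```text
floor slope along pour -0.023 sd 0.0025047086045917664 [0.588  0.1082 0.0676]
bench slope along pour -0.002 sd 0.0025953896727909927 [0.5048 0.2794 0.0023]
```

The floor still leans about 0.02 rad, so the handle crept in the pads. I'll lower further until the force reverses.

Request:
jog_arm([
  {"dx": 0.01, "dy": 0.05, "dz": -0.07, "turn": 0},
  {"dx": 0.01, "dy": 0.05, "dz": -0.07, "turn": 0},
  {"dx": 0.01, "dy": 0.05, "dz": -0.07, "turn": 0},
  {"dx": 0, "dy": 0, "dz": 0, "turn": 0},
])

```text
time: 14.95
tool_pos: [0.5798, 0.264, 0.1291]
tcp_rot: [0.294, 3.125, 0.005]
wrist_force: [-1.2, 5.4, 5.9]
width: 0.165
```

Request:
jog_arm([
  {"dx": 0.01, "dy": 0.05, "dz": -0.07, "turn": 0},
  {"dx": 0.01, "dy": 0.05, "dz": -0.07, "turn": 0},
  {"dx": 0.01, "dy": 0.05, "dz": -0.07, "turn": 0},
  {"dx": 0, "dy": 0, "dz": 0, "turn": 0},
])

```text
time: 15.28
tool_pos: [0.5802, 0.2641, 0.129]
tcp_rot: [0.294, 3.125, 0.002]
wrist_force: [-5.2, -1.2, 14.8]
width: 0.172
```

```bash
python3 - <<'E'
from h import *
st()
i=viewer.camera_info("scene");p,d=viewer.read_camera("scene");P=cloud(d,i)
q=P[224:236,268:292].reshape(-1,3);q=q[np.abs(q[:,2]-np.median(q[:,2]))<.03]
k=np.linalg.lstsq(np.c_[q[:,:2],np.ones(len(q))],q[:,2],rcond=None)[0];print("floor slope",k[:2]@[-.185,-.983],q.mean(0))
E
```

```text
t 15.28 pos [0.5802 0.2641 0.129 ] jaw yaw 1.3832 z [ 0.003  0.001 -1.   ] F [-5.2 -1.2 14.8] T [-0.46  0.82 -0.03] w 0.172 q [ 0.39  0.27  1.79 -0.    1.08 -1.  ]
floor slope -0.007354808129261113 [0.58812951 0.10803568 0.06735331]
```

The rear foot has grounded (z stopped at 0.129, the tool now presses down 15 N). I'll relieve the force, release and rise.

Request:
jog_arm([
  {"dx": 0.05, "dy": 0, "dz": 0, "turn": 0},
  {"dx": 0.05, "dy": 0, "dz": 0.15, "turn": 0},
  {"dx": 0, "dy": 0, "dz": 0.15, "turn": 0},
  {"dx": 0, "dy": 0, "dz": 0, "turn": 0},
])

```text
time: 15.67
tool_pos: [0.5802, 0.264, 0.1291]
tcp_rot: [0.295, 3.127, 0.002]
wrist_force: [-3.2, 1.7, 6.6]
width: 0.17
```

Request:
jog_arm([
  {"dx": 0, "dy": 0, "dz": 0, "turn": 0},
  {"dx": 0, "dy": 0, "dz": 0, "turn": 0},
  {"dx": 0, "dy": 0, "dz": 0, "turn": 0},
  {"dx": 0, "dy": 0, "dz": 0, "turn": 0},
  {"dx": 0, "dy": 0, "dz": 0, "turn": 0},
  {"dx": 0, "dy": 0, "dz": 0, "turn": 0},
], fingers=4.5)

```text
time: 16.17
tool_pos: [0.5801, 0.2632, 0.1276]
tcp_rot: [-0.295, -3.127, 0.0]
wrist_force: [-0.5, -0.1, 0.1]
width: 0.528
```

```bash
python3 -c "
from h import *
st()"
```

```text
t 16.17 pos [0.5801 0.2632 0.1276] jaw yaw 1.3828 z [-0. -0. -1.] F [-0.5 -0.1  0.1] T [-0.03 -0.02 -0.02] w 0.528 q [ 0.39  0.27  1.79 -0.    1.08 -1.  ]
```

Released cleanly with zero force. Now I'll rise and withdraw to the left, away from the tub.

Request:
jog_arm([
  {"dx": 0, "dy": 0, "dz": 1.5, "turn": 0},
  {"dx": 0, "dy": 0, "dz": 3, "turn": 0},
  {"dx": 0, "dy": 0, "dz": 3, "turn": 0},
  {"dx": 0, "dy": 0, "dz": 3.5, "turn": 0},
  {"dx": 0, "dy": 0, "dz": 3.5, "turn": 0},
  {"dx": 0, "dy": 0, "dz": 3.5, "turn": 0},
  {"dx": 0, "dy": 3, "dz": 1, "turn": 0},
  {"dx": 0, "dy": 3, "dz": 0, "turn": 0},
  {"dx": 0, "dy": 3, "dz": 0, "turn": 0},
  {"dx": 0, "dy": 2, "dz": 0, "turn": 0},
  {"dx": 0, "dy": 0, "dz": 0, "turn": 0},
  {"dx": 0, "dy": 0, "dz": 0, "turn": 0},
])

```text
time: 17.17
tool_pos: [0.5798, 0.3742, 0.3173]
tcp_rot: [-0.292, -3.127, 0.001]
wrist_force: [0.2, -0.5, -0.2]
width: 0.532
```

```bash
python3 - <<'E'
from h import *
st()
i=viewer.camera_info("scene");p,d=viewer.read_camera("scene");P=cloud(d,i)
q=P[224:236,268:292].reshape(-1,3);q=q[np.abs(q[:,2]-np.median(q[:,2]))<.03]
k=np.linalg.lstsq(np.c_[q[:,:2],np.ones(len(q))],q[:,2],rcond=None)[0];print("floor slope",k[:2]@[-.185,-.983])
a=p
p,d=viewer.read_camera("top");p0=np.load("pics/top0.npz")["p"]
for n,b in dict(rose=(235,125,270,160),pots=(275,115,305,155),dibber=(448,190,465,255),pencil=(303,112,318,162)).items():
    x,y,X,Y=b;print(n,"mean abs pix diff",np.abs(p[y:Y,x:X].astype(int)-p0[y:Y,x:X]).mean().round(1))
cv2.imwrite("pics/fin.png",cv2.resize(np.vstack([p[100:320,150:480,::-1]]),None,fx=2.4,fy=2.4,interpolation=cv2.INTER_CUBIC))
E
```

```text
t 17.17 pos [0.5798 0.3742 0.3173] jaw yaw 1.3849 z [-0.001 -0.001 -1.   ] F [ 0.2 -0.5 -0.2] T [ 0.03  0.02 -0.04] w 0.532 q [ 0.54  0.26  1.46 -0.    1.43 -0.85]
floor slope -0.008679377664473091
rose mean abs pix diff 2.2
pots mean abs pix diff 1.6
dibber mean abs pix diff 5.2
pencil mean abs pix diff 2.0
```

View pics/fin.png

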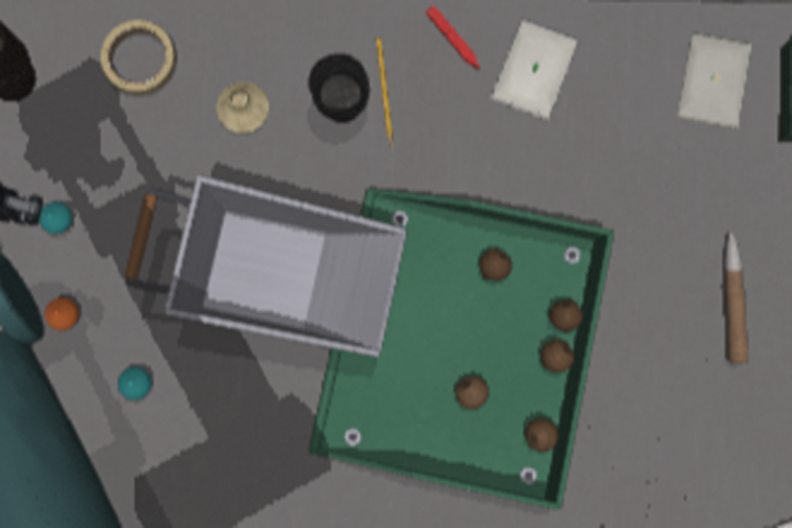

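The final view shows all five bulbs in the tray, the tub upright and empty, and the rose, pots and dibber in place (the dibber's pixel difference is probably arm shadow). I'll wait 1 s to settle, then hand in.

Request:
jog_arm([
  {"dx": 0, "dy": 0, "dz": 0, "turn": 0},
  {"dx": 0, "dy": 0, "dz": 0, "turn": 0},
  {"dx": 0, "dy": 0, "dz": 0, "turn": 0},
  {"dx": 0, "dy": 0, "dz": 0, "turn": 0},
  {"dx": 0, "dy": 0, "dz": 0, "turn": 0},
  {"dx": 0, "dy": 0, "dz": 0, "turn": 0},
  {"dx": 0, "dy": 0, "dz": 0, "turn": 0},
  {"dx": 0, "dy": 0, "dz": 0, "turn": 0},
  {"dx": 0, "dy": 0, "dz": 0, "turn": 0},
  {"dx": 0, "dy": 0, "dz": 0, "turn": 0},
  {"dx": 0, "dy": 0, "dz": 0, "turn": 0},
  {"dx": 0, "dy": 0, "dz": 0, "turn": 0},
])

```text
time: 18.27
tool_pos: [0.5801, 0.3734, 0.318]
tcp_rot: [-0.294, -3.128, 0.0]
wrist_force: [0.3, -0.1, 1.0]
width: 0.524
```

```bash
python3 -c "
from h import *
print(bot.finish_job());st()"
```

```text
the job is handed in; nothing more can be done
None
the job is handed in; nothing more can be done
```

The job is done and handed in at about 18 s: all five bulbs are lying in the tray and the tub is back down, upright on both feet.

- **Going over:** I gripped the rear handle and slid the tub up, squaring it by about 0.085 rad. The front foot met the tray's lip where I had predicted. I then rocked it to a lean of 0.90 rad, past its balance point, and every bulb came out.
- **Coming back:** I held the handle all the way back. My travel-based estimate said it was level early, because the handle had crept a few mm in the pads. A depth check showed about 0.02 rad of lean left, so I kept lowering until the rear foot grounded, then released it and backed off.
- **Last checks:**
  - The tub floor's measured slope is 0.009 rad, within depth noise of level.
  - The rose and pots match the first picture.
  - The dibber's patch differed slightly more (5.2 against about 2). It looks in the same place, so I put that down to the arm's shadow, but I didn't measure it.
  - The orange and turquoise look-alikes were left alone.
  - The highest wrist force I read was about 16 N.
- **Not measured:** I judged the foot square to the lip from the tub and lip angles and the contact force. The gap itself was hidden in the top view.

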